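# Swing a bracket plate round its peg onto the stop screw

### The job

The bracket plate lies askew on the fixture bed with the peg in the mouth of its slot. Keeping it flat on the bed, slide it until the bottom of the slot bears on the peg, then push the corner opposite the slot to turn the plate clockwise about the peg until its long edge rests against the tip of the stop screw, and press it home there for a moment with a gentle, steady push of about 10 to 15 newtons (never push the plate with 18 or more). Leave the plate there, bearing on the peg and the screw, and do not disturb the other things.

Things in the scene. Friction and masses are not known exactly. Their poses are not given: they have to be found in the camera images.
- fixture: (All sizes here are in mm.) Flat steel fixture bed fixed to the table, 260 (x) by 240 (y) by 30 tall. Origin under its centre; its top, on which the plate lies, is 30 above the table. It never moves.
- peg: fixed upright steel peg in the bed, 16 diameter, rising 22 above the bed top. Origin on its axis at the bed top; it stands at (-65, -55) in the bed's frame. It is round: its own yaw means nothing.
- plate: loose aluminium bracket plate, 150 x 100 x 12 thick, 0.35 to 0.65 kg, flat on the bed, moving with a dry friction of a few N. A slot enters one short edge near a corner. Origin: on the underside, where the peg's axis stands when the slot's bottom is on the peg. x runs along the long side, away from the slot's mouth: the plate spans x -14 to 136, y -18 to 82. To start, x points 0.3 to 0.6 rad anticlockwise of the bed's x.
- slot (a point): middle of the open end of the plate's slot, at x -14, y 0 of the plate, half-way up. The slot is 20 wide, runs along the plate's x and has a flat bottom at x +8 (22 deep). At the start the peg stands in its mouth, 6 to 16 short of the bottom; the peg has 2 of side play either way.
- mid (a point): middle of the plate, half-way up (x 61, y 32, 6 above the underside).
- corner (a point): the plate's corner opposite the slot (x 136, y 82), half-way up. Pushing the long edge y 82 near it, towards the plate's -y, turns the plate clockwise about the peg.
- stop: dark steel stop block fixed on the bed, 34 x 30 x 24 tall. A rigid stop screw (10 thick, round tip, axis 7 above the bed top) sticks out of it along the bed's +y. Origin: bed top under the middle setting of the tip, at (40, -73) of the bed; the block lies 17 to 47 behind it (-y). The screw is set up to 9 either way from there along y; this is not measured and has to be felt.
- stop_mid (a point): middle setting of the screw's tip (fixed; the true tip is up to 9 either way along the bed's y), 7 above the bed top. The plate's long edge y -18 meets the tip at about x 105 of the plate, with the plate's x axis within about 0.1 rad of the bed's.
- bush: bystander, leave alone: plain steel bush (ring) 26 across, 22 tall, standing on the fixture bed; origin under its centre
- gauge: bystander, leave alone: dark steel plug gauge, a cylinder 20 across and 30 tall, standing on the fixture bed; origin under its centre
- bottle: bystander, leave alone: red plastic bottle 44 across, 120 tall, on the table; origin under its centre
- housing: bystander, leave alone: cast aluminium steering housing, a tube with bosses about 260 long, 45 wide and 44 tall, lying on the table; origin under its middle, x along it
- wrench: bystander, leave alone: steel wrench lying on the table, handle along its -x; origin under its middle
- jar: bystander, leave alone: grey jar with black cap, 56 across, 65 tall, on the table; origin under its centre
- driver: bystander, leave alone: screwdriver lying on the table, handle along its -x; origin under its middle
Not all that is in view belongs to the job. There is more than one size of the plate; the job needs the smaller.

How it is judged:
By the outcome, as a careful person would: the job done as asked, in the order asked, and still so for the second after the job is handed in, with the robot touching nothing.
It also fails if it takes over 72 s, if anything falls off the work surface, if the arm or the gripper's body presses on something with over 40 N, if the wrist force passes 120 N, or if a joint passes its speed limit or range.

### The arm

A 6-joint arm with a two-finger parallel gripper is mounted at the origin on the work surface. World frame = base frame: x ahead of the robot, y to its left, z up, the work surface at z = 0. Lengths are in m, angles in rad, forces in N, time in s.
With the tool pointing down it reaches from about 0.25 to 0.725 m from the base axis. Payload 4 kg.
Tool frame: the origin (TCP) lies midway between the tips of the shut fingers; the grasp point (between the pads) lies 19 mm behind it; z points along the fingers, x is the direction in which the jaws open and shut, and the axes are right-handed (so a half turn about z gives the same grasp; the last joint's range is limited). The gripper opens to 85 mm and grips with 20 to 120 N. Pads are 22 mm wide; open, the fingers measure 114 mm over their backs; the gripper's body (76 mm by 85 mm) begins 54 mm behind the grasp point. The pads swing forward as they close: fully open they stand 13 mm farther back than shut.
Start: joints at [-1.172, 0.241, 0.005, 1.335, 0, 1.571], TCP at [0.194, -0.461, 0.231] pointing down, gripper open.
Joint ranges: [-2.72, 2.72], [-1.05, 1.87], [-1.09, 1.28], [-1.99, 2.15], [-1.42, 1.44], [-3.14, 3.14]. Speed limits (rad/s): [2.79, 2.79, 3.14, 3.14, 3.14, 3.14].

### API

Orientations are given as a unit quaternion [x, y, z, w].
In Python, from workcell import bot, vision, ticket gives the robot as it stands.
- The arm moves only by the tool play_rows, never from a script. Its argument "deltas" is one flat list of numbers, 5 for each row, row after row: the opening, from 0 (shut) to 1 (fully open), then the shift along the tool's x, y, z in units of 60 mm (1.0 is 60 mm), then the turn about the tool's z in degrees. A call has 1 to 12 rows; each row shifts and turns the pose as measured when the row begins, along the tool's axes as they then stand; what a row does not reach is not made up. A row lasts 1/8 s, in which the tool goes at most 62.5 mm and 10.7 degrees, less where a joint would pass 70% of its speed; a pose out of reach is approached as far as the arm can. A call is refused whole if a number of a shift passes 1 or a number of a turn 10.7, either way. A call with a gripper value outside its range is refused whole. The fingers move at their own pace and stop on an object; the grip force is fixed at half the most. Time passes only in rows, so rows that do not move let the fingers close. It gives the time, the measured TCP pose, the force and the opening at its end, in the units of the state.
- bot.get_obs(): the state, without advancing time (a new reading comes with each control period).
- vision.camera(name): name is "side" or "top"; returns a dict with "color" (400x640x3 uint8, blue, green, red), "intrinsics" (3x3 intrinsics, pixels), "rvec" (rotation vector, rad) and "tvec" (3), from world to camera coordinates, as OpenCV has them. Camera axes: x right, y down, z forward; pixel columns grow to the right and rows downward; lengths in m; the calibration is good to about 2 mm. A picture is of the moment at which its call begins. There is no depth.
- ticket.job_done(): hands the job in, once; it reports no verdict.
The state is a dict: "clock": time; "joint_pos": joint angles; "joint_vel": joint speeds; "tau": joint torques, N m; "eef_pos": TCP position; "tool_rot": TCP orientation; "ft_force": force on the tool from outside, world axes, zero at the start; "ft_torque": the same for the moment, N m; "grip_width": finger opening in m.
Only numpy, scipy, OpenCV 4.12 (cv2) and the standard library are available. Lean on these libraries where they do the work, as an engineer would, in place of code of your own. Each camera call takes 0.05 s, during which the arm holds its last target. There are 200 camera calls.

## Working session

There is one attempt and no reset: what is moved stays moved. The work goes in short steps, Python scripts to look and compute and a tool call to move; the robot and the scene stay as the last step left them, time stands still between calls to the robot, and variables do not carry over. Pictures are saved under pics/ and viewed, about 8 in all and at most 12, crops included, and the job is handed in when it is done.

Besides the shell and the picture viewer there is one more tool, called after "Request:" as name(argument=value, ...) on one line, values as JSON. play_rows: Moves the arm, as the interface text tells. Its arguments: {"type":"object","properties":{"deltas":{"type":"array"}},"required":["deltas"]}

```bash
ls; mkdir -p pics
python3 - <<'E'
from workcell import bot, vision
import cv2,numpy as np
o=bot.get_obs(); print(o)
for n in("top","side"):
    c=vision.camera(n); cv2.imwrite(f"pics/{n}0.png",c["color"]); np.savez(f"{n}.npz",**c)
    print(n,c["intrinsics"].tolist(),c["rvec"],c["tvec"])
E
```

```text
pics
{'clock': 0.0, 'joint_pos': array([-1.17198219e+00,  2.41414302e-01,  3.73665433e-03,  1.33519673e+00,
       -1.39509746e-05,  1.57078357e+00]), 'joint_vel': array([ 1.02643279e-04, -2.07227825e-03,  2.33107456e-03,  1.49454425e-04,
        4.21915251e-05,  6.15263091e-04]), 'tau': array([-5.33003258e-04, -3.72318792e+01,  2.52407205e+01,  1.69702090e-02,
        1.53970814e-05,  4.30246686e-06]), 'eef_pos': array([ 0.19391628, -0.46018672,  0.23041704]), 'tool_rot': array([ 8.33167476e-01, -5.53019780e-01, -8.69531174e-04, -5.68800076e-04]), 'ft_force': array([-0.47601568, -0.12860352,  0.16907052]), 'ft_torque': array([0.02364876, 0.04535491, 0.00658868]), 'grip_width': 0.08572370327580668}
top [[477.6887921908758, 0.0, 326.58918538051813], [0.0, 477.6887921908758, 199.96913351344233], [0.0, 0.0, 1.0]] [ 2.19262686 -2.15769659  0.09565292] [0.0596018  0.52467446 1.33546508]
side [[395.721396502369, 0.0, 324.7446267585697], [0.0, 395.721396502369, 206.22742018209507], [0.0, 0.0, 1.0]] [ 0.63779192 -2.58061207  1.27698581] [0.47658581 0.16653509 0.95661396]
```

View pics/top0.png

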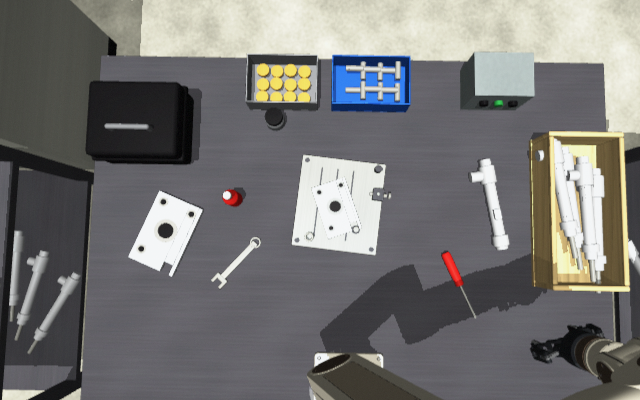

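View pics/side0.png

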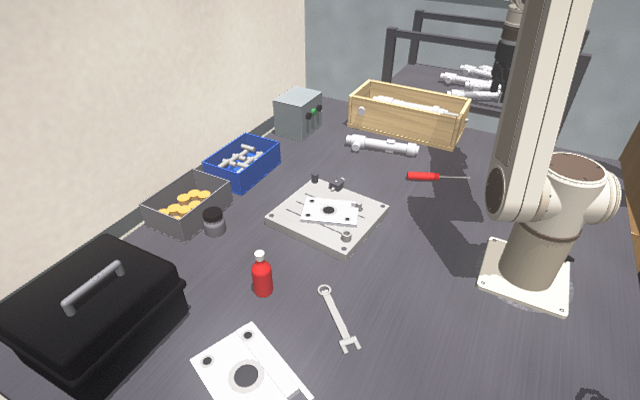

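The top view shows the bed at about (340,205) with the smaller plate on it. The peg is near (355,229), the stop near (380,195), the gauge near (378,169) and the bush near (310,236). The large plate at (165,232) is the decoy. Next I'll zoom in on the bed.

```bash
cat > h.py <<'E'
import cv2,numpy as np
def ray(c,uv,z):
    R=cv2.Rodrigues(c["rvec"])[0]; t=np.ravel(c["tvec"]); C=-R.T@t
    p=cv2.undistortPoints(np.float64(uv).reshape(-1,1,2),c["intrinsics"],None).reshape(-1,2)
    d=np.c_[p,np.ones(len(p))]@R
    return C+d*((z-C[2])/d[:,2])[:,None]
def proj(c,P): return cv2.projectPoints(np.float64(P).reshape(-1,1,3),c["rvec"],c["tvec"],c["intrinsics"],None)[0].reshape(-1,2)
E
python3 - <<'E'
import cv2,numpy as np
from h import *
c=dict(np.load("top.npz")); im=c["color"]
cr=im[145:265,280:400]; cv2.imwrite("pics/c1.png",cv2.resize(cr,(600,600),interpolation=cv2.INTER_CUBIC))
g=cv2.cvtColor(im,cv2.COLOR_BGR2GRAY)
s=g[145:265,280:400]
for th in (150,180,200,215,225,235,245):
    m=(g>th).astype(np.uint8); m[:145]=0;m[265:]=0;m[:,:280]=0;m[:,400:]=0
    for k in sorted(cv2.findContours(m,cv2.RETR_EXTERNAL,cv2.CHAIN_APPROX_NONE)[0],key=cv2.contourArea)[-2:]:
        print(th,cv2.contourArea(k),cv2.minAreaRect(k))
E
```

```text
150 4.0 ((378.0, 193.49998474121094), (2.1213202476501465, 2.1213202476501465), 45.0)
150 7380.5 ((338.5769348144531, 204.38461303710938), (84.59169006347656, 91.4135971069336), 7.125016689300537)
180 3.0 ((378.0, 194.0), (2.0, 2.0), 90.0)
180 7235.5 ((338.5923767089844, 204.26153564453125), (84.34362030029297, 90.91744995117188), 7.125016689300537)
200 1.5 ((385.0, 195.5), (1.0, 2.0), 90.0)
200 7139.0 ((338.63079833984375, 204.45384216308594), (84.2195816040039, 90.04920959472656), 7.125016689300537)
215 1.0 ((370.5, 193.5), (1.0, 1.0), 90.0)
215 7065.0 ((338.4795227050781, 204.5238037109375), (84.10498809814453, 89.62492370605469), 7.001267433166504)
225 0.0 ((378.0, 194.0), (0.0, 0.0), 0.0)
225 7015.5 ((338.57696533203125, 204.38462829589844), (83.84747314453125, 89.42904663085938), 7.125016689300537)
235 7.5 ((355.0, 194.0), (14.0, 2.0), 90.0)
235 4330.0 ((338.4735107421875, 204.4661407470703), (83.37725830078125, 88.6035385131836), 6.981058120727539)
245 1517.5 ((336.1499938964844, 207.4499969482422), (51.54512023925781, 34.152591705322266), 71.56504821777344)
```

View pics/c1.png

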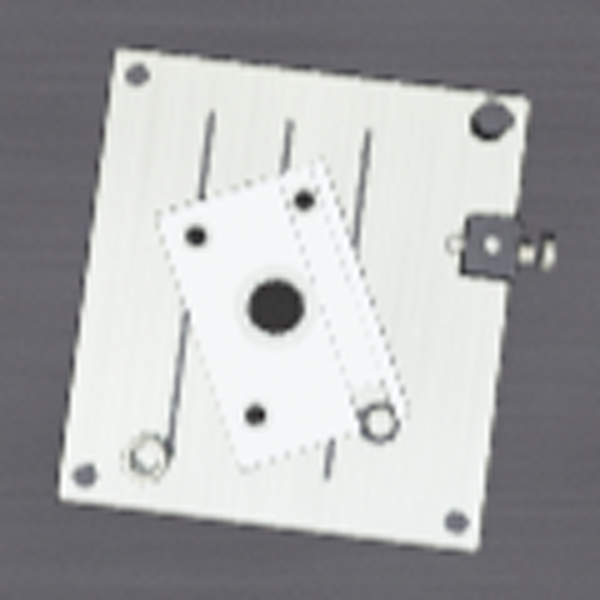

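Run:
```python
import cv2,numpy as np
from h import *
c=dict(np.load("top.npz")); im=c["color"]; g=cv2.cvtColor(im,cv2.COLOR_BGR2GRAY)
f=lambda L:np.array(L)/5+[279.6,144.6]
bc=ray(c,f([(115,50),(528,98),(478,550),(60,497)]),.03)
print("bed",bc.round(4).tolist(),np.linalg.norm(np.diff(bc,axis=0),axis=1))
B=bc.mean(0); ex=(bc[0]-bc[3]+bc[1]-bc[2]); yb=np.arctan2(ex[1],ex[0]); print("B",B,"yaw",yb)
def bw(x,y,z=.03): return np.array([B[0]+np.cos(yb)*x-np.sin(yb)*y,B[1]+np.sin(yb)*x+np.cos(yb)*y,z])
def wb(p): d=p[:2]-B[:2]; return np.array([np.cos(yb)*d[0]+np.sin(yb)*d[1],-np.sin(yb)*d[0]+np.cos(yb)*d[1]])*1e3
peg=ray(c,f([(379,423)]),.052)[0]; print("peg seen",peg,wb(peg),"nominal",bw(-.065,-.055))
for n,p,z in(("gauge",(492,119),.06),("bush",(148,456),.052),("tip",(448,244),.037)): q=ray(c,f([p]),z)[0];print(n,q,wb(q))
for th in (240,245,248):
    m=(g>th).astype(np.uint8); m[:170]=0;m[245:]=0;m[:,:305]=0;m[:,365:]=0
    m=cv2.morphologyEx(m,cv2.MORPH_OPEN,np.ones((3,3)))
    k=max(cv2.findContours(m,cv2.RETR_EXTERNAL,cv2.CHAIN_APPROX_NONE)[0],key=cv2.contourArea)
    print(th,((cv2.boxPoints(cv2.minAreaRect(k))-[279.6,144.6])*5).round().tolist())
pc=ray(c,f([(157,212),(322,160),(407,408),(242,471)]),.042)
print("plate",pc.round(4).tolist(),np.linalg.norm(np.diff(pc,axis=0),axis=1))
ex=pc[1]-pc[2]+pc[0]-pc[3]; yp=np.arctan2(ex[1],ex[0]); R=np.array([[np.cos(yp),-np.sin(yp)],[np.sin(yp),np.cos(yp)]])
M=pc.mean(0)[:2]; O=M-R@[.061,.032]; print("yp",yp,"rel",yp-yb,"mid",M,"O",O,"peg in plate",R.T@(peg[:2]-O)*1e3)
```

```text
bed [[0.652, 0.1386, 0.03], [0.6281, -0.0974, 0.03], [0.3716, -0.0707, 0.03], [0.3974, 0.1642, 0.03]] [0.23714311 0.25787311 0.23631141]
B [0.5122541  0.03370332 0.03      ] yaw -0.1020751532522564
peg seen [ 0.44111199 -0.01312074  0.052     ] [-66.00052385 -53.82957435] nominal [ 0.44198804 -0.01438703  0.03      ]
gauge [ 0.61090548 -0.07374584  0.06      ] [109.08674264 -96.83749657]
bush [0.42083033 0.11445772 0.052     ] [-99.17660578  71.01816552]
tip [ 0.54295486 -0.05183219  0.037     ] [ 39.25685986 -81.96194204]
240 [[158.0, 220.0], [311.0, 169.0], [393.0, 415.0], [240.0, 466.0]]
245 [[163.0, 219.0], [310.0, 170.0], [391.0, 414.0], [244.0, 463.0]]Traceback (most recent call last):
  File "<stdin>", line 15, in <module>
ValueError: max() iterable argument is empty
```

Run:
```python
import cv2,numpy as np
from h import *
c=dict(np.load("top.npz"))
f=lambda L:np.array(L)/5+[279.6,144.6]
peg=np.array([.4415,-.0137]); yb=-.102
pc=ray(c,f([(157,212),(322,160),(407,408),(242,471)]),.042)
print("plate",pc.round(4).tolist(),np.linalg.norm(np.diff(pc,axis=0),axis=1))
ex=pc[1]-pc[2]+pc[0]-pc[3]; yp=np.arctan2(ex[1],ex[0]); R=np.array([[np.cos(yp),-np.sin(yp)],[np.sin(yp),np.cos(yp)]])
M=pc.mean(0)[:2]; O=M-R@[.061,.032]; print("yp",yp,"rel",yp-yb,"mid",M,"O",O,"peg in plate",R.T@(peg[:2]-O)*1e3)
print("x-end mid (136,32):",O+R@[.136,.032],"(136,0)",O+R@[.136,0.0],"hole est",ray(c,f([(276,306)]),.042))
```

```text
plate [[0.5579, 0.1124, 0.042], [0.5889, 0.02, 0.042], [0.45, -0.0293, 0.042], [0.4135, 0.0623, 0.042]] [0.09747352 0.147339   0.09858456]
yp 0.3372953803364664 rel 0.43929538033646637 mid [0.50256871 0.04136348] O [ 0.45559582 -0.00902052] peg in plate [-14.85017306   0.24901005]
x-end mid (136,32): [0.5733427  0.06618369] (136,0) [0.58393265 0.03598679] hole est [[0.50595378 0.04471114 0.042     ]]
```

Request:
play_rows(deltas=[0,0,0,0,-9.6,0,0,0,0,-9.6,0,0,0,0,-9.6,0,0,0,0,-9.6,0,0,0,0,-9.6,0,0,0,0,-9.6,0,0,0,0,-9.6,0,0,0,0,-9.6,0,0,0,0,-9.6])

```text
clock: 1.23
eef_pos: [0.1926, -0.457, 0.2255]
tool_rot: [0.981, 0.192, -0.001, -0.007]
ft_force: [-0.5, 0.8, -0.3]
grip_width: 0.0001
```

Request:
play_rows(deltas=[0,0.7,-0.41,0,0,0,0.7,-0.41,0,0,0,0.7,-0.41,0,0,0,0.7,-0.41,0,0,0,0.7,-0.41,0,0,0,0.7,-0.41,0,0,0,0.7,-0.41,0,0,0,0.7,-0.41,0,0,0,0.7,-0.41,0,0,0,0.7,-0.41,0,0,0,0.7,-0.41,0,0,0,0,0,0,2.8])

```text
clock: 2.72
eef_pos: [0.5268, -0.0184, 0.2236]
tool_rot: [0.986, 0.166, -0.004, -0.009]
ft_force: [0.3, -0.2, 0.2]
grip_width: -0.0004
```

Request:
play_rows(deltas=[0,0.56,-0.34,0,0,0,0.56,-0.34,0,0,0,0.56,-0.34,0,0,0,0,0,0,0,0,0,0,0.7,0,0,0,0,0.7,0,0,0,0,0.7,0,0,0,0,0,0])

```text
clock: 3.72
eef_pos: [0.5986, 0.0757, 0.0912]
tool_rot: [0.986, 0.166, -0.009, -0.008]
ft_force: [-0.2, 0.4, 0.6]
grip_width: 0.0001
```

Request:
play_rows(deltas=[0,0.05,0.08,0.5,0,0,0,0,0,0,0,0,0,0.25,0,0,0,0,0,0])

```text
clock: 4.22
eef_pos: [0.606, 0.0719, 0.0526]
tool_rot: [0.986, 0.165, -0.004, -0.008]
ft_force: [0.0, 0.8, 0.8]
grip_width: -0.0003
```

Run:
```python
from workcell import bot, vision
import cv2,numpy as np
for n,(a,b,x,y) in(("top",(140,260,280,400)),("side",(170,260,255,405))):
    c=vision.camera(n); cv2.imwrite(f"pics/{n}1.png",cv2.resize(c["color"][a:b,x:y],None,fx=5,fy=5,interpolation=2))
```

```text
(no output)
```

View pics/side1.png

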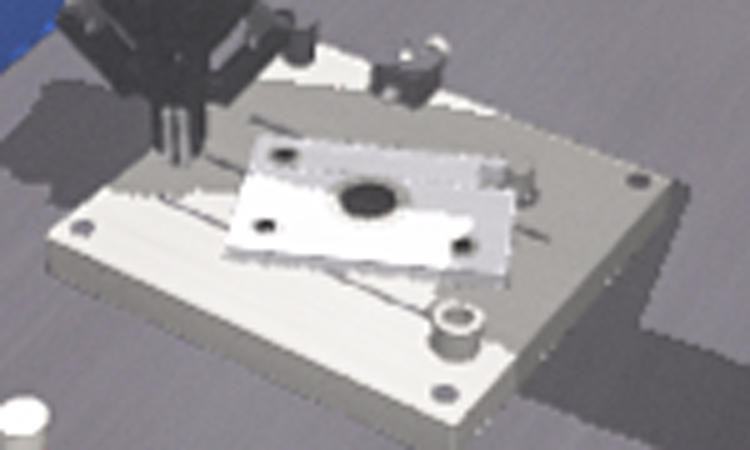

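The fingertip at crop (178,160) is beyond the plate's far short edge and clear of it. The peg is at (522,185) in the slot. I'll lower the tip and approach.

Request:
play_rows(deltas=[0,0,0,0.2,0,0,0,0,0,0,0,0,0,0.08,0,0,0,0,0,0,0,-0.1,0,0,0])

```text
clock: 4.95
eef_pos: [0.6026, 0.0708, 0.0373]
tool_rot: [0.986, 0.165, -0.001, -0.008]
ft_force: [1.0, -0.6, 0.6]
grip_width: 0.0002
```

Request:
play_rows(deltas=[0,-0.08,0,0,0,0,-0.05,0,0,0])

```text
clock: 5.2
eef_pos: [0.5942, 0.0679, 0.0374]
tool_rot: [0.986, 0.165, -0.001, -0.008]
ft_force: [0.1, -1.1, -0.1]
grip_width: 0.0002
```

Request:
play_rows(deltas=[0,-0.04,0,0,0,0,-0.04,0,0,0])

```text
clock: 5.45
eef_pos: [0.5893, 0.0662, 0.0377]
tool_rot: [0.986, 0.165, -0.001, -0.008]
ft_force: [0.2, 0.1, -1.1]
grip_width: 0.0001
```

Request:
play_rows(deltas=[0,-0.03,0,0,0,0,-0.03,0,0,0])

```text
clock: 5.7
eef_pos: [0.5858, 0.0649, 0.0378]
tool_rot: [0.986, 0.165, -0.001, -0.008]
ft_force: [-0.2, 0.4, 0.7]
grip_width: -0.0002
```

Request:
play_rows(deltas=[0,-0.03,0,0,0,0,-0.03,0,0,0])

```text
clock: 5.95
eef_pos: [0.5822, 0.0637, 0.0378]
tool_rot: [0.986, 0.165, -0.001, -0.008]
ft_force: [0.4, -0.1, 0.0]
grip_width: 0.0001
```

Request:
play_rows(deltas=[0,-0.03,0,0,0,0,-0.03,0,0,0])

```text
clock: 6.2
eef_pos: [0.5793, 0.0626, 0.0379]
tool_rot: [0.986, 0.165, -0.0, -0.008]
ft_force: [1.7, 0.3, -0.7]
grip_width: -0.0002
```

Request:
play_rows(deltas=[0,-0.03,0,0,0,0,-0.03,0,0,0])

```text
clock: 6.45
eef_pos: [0.5763, 0.0615, 0.0379]
tool_rot: [0.986, 0.165, 0.001, -0.008]
ft_force: [1.5, 1.1, -0.8]
grip_width: 0.0001
```

Request:
play_rows(deltas=[0,-0.03,0,0,0,0,-0.03,0,0,0])

```text
clock: 6.7
eef_pos: [0.5729, 0.0603, 0.038]
tool_rot: [0.986, 0.165, 0.001, -0.008]
ft_force: [0.7, 0.3, -0.7]
grip_width: -0.0002
```

Request:
play_rows(deltas=[0,-0.03,0,0,0,0,-0.03,0,0,0])

```text
clock: 6.95
eef_pos: [0.5693, 0.0591, 0.038]
tool_rot: [0.986, 0.165, 0.001, -0.008]
ft_force: [2.5, -0.0, -1.6]
grip_width: 0.0001
```

Run:
```python
from workcell import bot, vision
import cv2,numpy as np
c=vision.camera("top"); cv2.imwrite("pics/top2.png",cv2.resize(c["color"][150:250,300:400],(600,600),interpolation=2)); np.savez("top2.npz",**c)
```

```text
(no output)
```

View pics/top2.png

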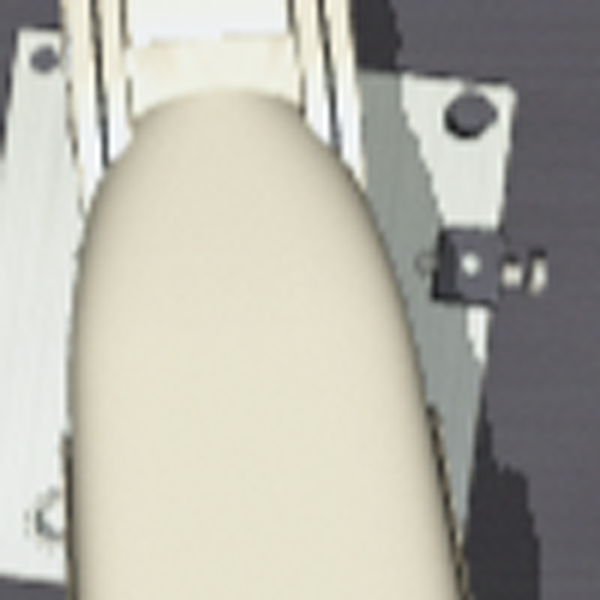

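The arm hides the plate in this top view, so from here I'll use the side camera and the force reading.

Request:
play_rows(deltas=[0,-0.02,0,0,0,0,-0.02,0,0,0])

```text
clock: 7.25
eef_pos: [0.5675, 0.0586, 0.0382]
tool_rot: [0.986, 0.165, 0.002, -0.008]
ft_force: [3.2, 2.1, -2.4]
grip_width: -0.0004
```

Request:
play_rows(deltas=[0,-0.02,0,0,0,0,-0.02,0,0,0])

```text
clock: 7.5
eef_pos: [0.5675, 0.0586, 0.0389]
tool_rot: [0.986, 0.166, 0.004, -0.009]
ft_force: [4.5, 1.9, -1.3]
grip_width: 0.0001
```

Request:
play_rows(deltas=[0,-0.03,0,0,0,0,-0.03,0,0,0])

```text
clock: 7.75
eef_pos: [0.5673, 0.0587, 0.0401]
tool_rot: [0.986, 0.166, 0.008, -0.009]
ft_force: [6.1, 3.1, -3.2]
grip_width: 0.0001
```

Run:
```python
from workcell import bot, vision
import cv2,numpy as np
c=vision.camera("side"); cv2.imwrite("pics/side2.png",cv2.resize(c["color"][170:250,270:390],None,fx=6,fy=6,interpolation=2))
```

```text
(no output)
```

View pics/side2.png

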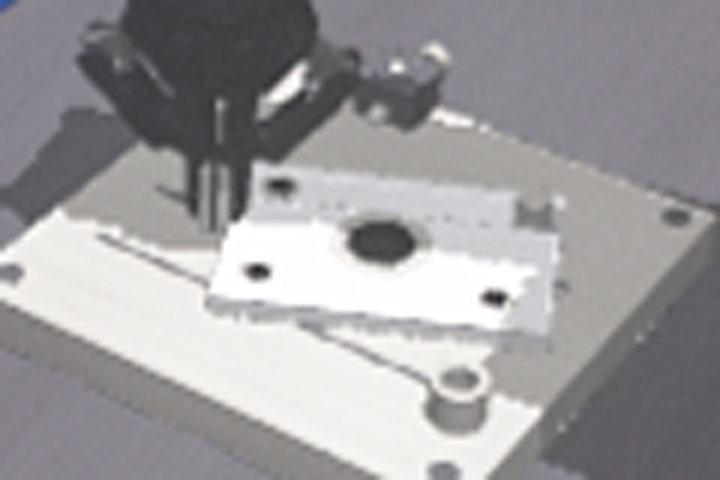

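Side view: the peg at crop (537,210) is now deep in the slot. The push is blocked at about 7 N and the measured depth is x≈136 mm plus the finger half-width, so the slot has bottomed. I'll back off and go round to the long edge.

Request:
play_rows(deltas=[0,0.15,0,0,0,0,0.1,0,0,0,0,0,0,-0.7,0,0,0,0,0,0,0,-0.3,-0.7,0,0,0,-0.3,-0.7,0,0,0,0,0,0,0])

```text
clock: 8.68
eef_pos: [0.5138, 0.1296, 0.0807]
tool_rot: [0.986, 0.165, 0.0, -0.008]
ft_force: [0.3, 0.8, -0.2]
grip_width: -0.0002
```

Request:
play_rows(deltas=[0,0.08,0,0.5,0,0,0,0,0,0,0,0,0,0.22,0,0,0,0,0,0])

```text
clock: 9.18
eef_pos: [0.5191, 0.1302, 0.0363]
tool_rot: [0.986, 0.164, -0.0, -0.007]
ft_force: [-0.2, 0.5, 0.5]
grip_width: -0.0001
```

```bash
cat > pf.py <<'E'
from workcell import bot
import numpy as np,sys
o=bot.get_obs(); p=o["eef_pos"]; q=o["tool_rot"]; a=2*np.arctan2(q[1],q[0])
d=p[:2]-[.4415,-.0137]; 
# arc about peg
print("tool yaw",a.round(3),"z",p[2].round(4),"r,ang from peg",np.hypot(*d).round(4),np.arctan2(d[1],d[0]).round(3))
c,s=np.cos(a),np.sin(a); f=o["ft_force"]
print("tool-frame pos rel peg x,-y:",(np.array([c*d[0]+s*d[1],-s*d[0]+c*d[1]])*1e3).round(1),"force along tool x,y",(c*f[0]+s*f[1]).round(1),(s*f[0]-c*f[1]).round(1))
E
python3 pf.py
```

```text
tool yaw 0.33 z 0.0363 r,ang from peg 0.1635 1.076
tool-frame pos rel peg x,-y: [120.  111.1] force along tool x,y -0.0 -0.5
```

Request:
play_rows(deltas=[0,0,0.14,0,0,0,0,0.08,0,0,0,0,0.04,0,0])

```text
clock: 9.55
eef_pos: [0.5258, 0.1143, 0.0375]
tool_rot: [0.986, 0.164, 0.001, -0.007]
ft_force: [0.3, 2.9, -0.5]
grip_width: 0.0
```

Request:
play_rows(deltas=[0,0,0.03,0,0,0,0,0.03,0,0])

```text
clock: 9.8
eef_pos: [0.5279, 0.1116, 0.038]
tool_rot: [0.986, 0.164, 0.002, -0.008]
ft_force: [0.1, 2.0, -1.7]
grip_width: -0.0002
```

```bash
python3 pf.py
```

```text
tool yaw 0.329 z 0.038 r,ang from peg 0.1522 0.968
tool-frame pos rel peg x,-y: [122.2  90.7] force along tool x,y 0.8 -1.9
```

Request:
play_rows(deltas=[0,0.04,0.07,0.01,2,0,0.04,0.07,0.01,2,0,0.04,0.07,0.01,2])

```text
clock: 10.18
eef_pos: [0.5393, 0.1033, 0.0372]
tool_rot: [0.994, 0.11, 0.002, -0.01]
ft_force: [0.1, 4.9, 2.5]
grip_width: -0.0003
```

```bash
python3 pf.py
```

```text
tool yaw 0.22 z 0.0372 r,ang from peg 0.1525 0.875
tool-frame pos rel peg x,-y: [120.9  92.9] force along tool x,y 1.2 -4.8
```

Request:
play_rows(deltas=[0,0.04,0.08,0.0,2,0,0.04,0.08,0.0,2,0,0.04,0.08,0.0,2,0,0.04,0.08,0.0,2])

```text
clock: 10.68
eef_pos: [0.5567, 0.0854, 0.0374]
tool_rot: [0.999, 0.035, 0.005, -0.011]
ft_force: [2.4, 4.6, 0.6]
grip_width: 0.0003
```

```bash
python3 pf.py
```

```text
tool yaw 0.07 z 0.0374 r,ang from peg 0.1519 0.71
tool-frame pos rel peg x,-y: [121.8  90.8] force along tool x,y 2.7 -4.4
```

Request:
play_rows(deltas=[0,0.04,0.07,0.0,2,0,0.04,0.07,0.0,2,0,0.04,0.07,0.0,2])

```text
clock: 11.05
eef_pos: [0.567, 0.0718, 0.0374]
tool_rot: [1.0, -0.021, 0.006, -0.011]
ft_force: [3.1, 3.8, -0.1]
grip_width: -0.0003
```

```bash
python3 pf.py
```

```text
tool yaw -0.043 z 0.0374 r,ang from peg 0.1518 0.598
tool-frame pos rel peg x,-y: [121.7  90.8] force along tool x,y 3.0 -4.0
```

Request:
play_rows(deltas=[0,0.02,0.035,0.0,1,0,0.02,0.035,0.0,1])

```text
clock: 11.3
eef_pos: [0.5701, 0.0668, 0.0374]
tool_rot: [0.999, -0.04, 0.007, -0.011]
ft_force: [3.1, 3.0, -0.5]
grip_width: -0.0001
```

Request:
play_rows(deltas=[0,0.02,0.035,0.0,1,0,0.02,0.035,0.0,1])

```text
clock: 11.55
eef_pos: [0.5727, 0.062, 0.0374]
tool_rot: [0.998, -0.059, 0.007, -0.011]
ft_force: [3.5, 2.6, 1.1]
grip_width: -0.0001
```

```bash
python3 pf.py
```

```text
tool yaw -0.118 z 0.0374 r,ang from peg 0.1515 0.523
tool-frame pos rel peg x,-y: [121.4  90.7] force along tool x,y 3.1 -3.0
```

Request:
play_rows(deltas=[0,0.02,0.035,0.0,1,0,0.02,0.035,0.0,1])

```text
clock: 11.8
eef_pos: [0.575, 0.0572, 0.0374]
tool_rot: [0.997, -0.078, 0.007, -0.011]
ft_force: [3.7, 4.1, -0.9]
grip_width: 0.0
```

Request:
play_rows(deltas=[0,0.015,0.03,0.0,0.5,0,0.015,0.03,0.0,0.5])

```text
clock: 12.05
eef_pos: [0.5757, 0.0557, 0.0374]
tool_rot: [0.996, -0.086, 0.006, -0.014]
ft_force: [2.2, 9.4, 0.9]
grip_width: 0.0003
```

```bash
python3 pf.py
python3 - <<'E'
from workcell import bot, vision
import cv2,numpy as np
c=vision.camera("side"); cv2.imwrite("pics/side3.png",cv2.resize(c["color"][165:245,270:390],None,fx=6,fy=6,interpolation=2))
E
```

```text
tool yaw -0.173 z 0.0374 r,ang from peg 0.1511 0.477
tool-frame pos rel peg x,-y: [120.3  91.5] force along tool x,y 0.5 -9.6
```

View pics/side3.png

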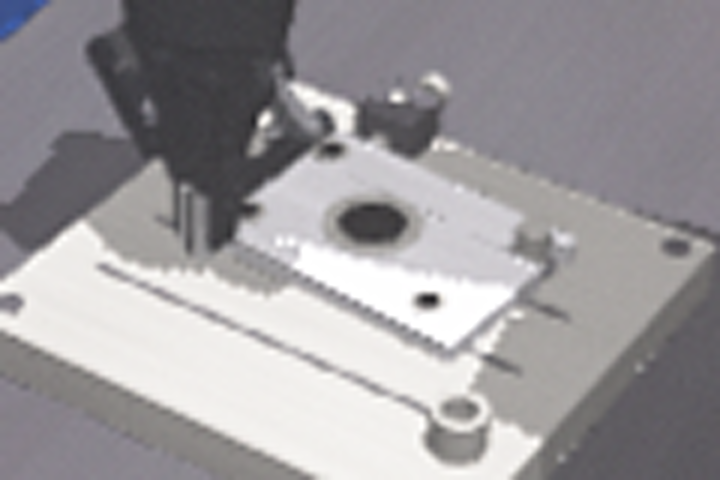

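The plate has met the screw: force rose to 9.6 N and motion stopped at plate yaw about −0.17. Next I'll press gently, one row at a time.

Request:
play_rows(deltas=[0,-0.01,0.03,0.0,0])

```text
clock: 12.22
eef_pos: [0.5754, 0.0558, 0.0376]
tool_rot: [0.996, -0.086, 0.007, -0.016]
ft_force: [6.1, 7.8, -0.9]
grip_width: 0.0001
```

Request:
play_rows(deltas=[0,-0.01,0.03,0.0,0])

```text
clock: 12.35
eef_pos: [0.5754, 0.0559, 0.0378]
tool_rot: [0.996, -0.086, 0.008, -0.018]
ft_force: [5.3, 7.2, -1.1]
grip_width: 0.0002
```

Request:
play_rows(deltas=[0,-0.005,0.045,0.005,0])

```text
clock: 12.48
eef_pos: [0.5755, 0.0556, 0.0376]
tool_rot: [0.996, -0.085, 0.008, -0.021]
ft_force: [3.5, 11.0, -0.5]
grip_width: -0.0001
```

Request:
play_rows(deltas=[0,-0.005,0.05,0.005,0])

```text
clock: 12.6
eef_pos: [0.5755, 0.0557, 0.0377]
tool_rot: [0.996, -0.084, 0.009, -0.024]
ft_force: [3.4, 11.6, 1.0]
grip_width: -0.0
```

Request:
play_rows(deltas=[0,-0.005,0.05,0.005,0,0,-0.005,0.05,0.005,0])

```text
clock: 12.85
eef_pos: [0.5755, 0.0557, 0.0378]
tool_rot: [0.996, -0.082, 0.01, -0.03]
ft_force: [4.2, 11.1, -0.0]
grip_width: 0.0
```

Request:
play_rows(deltas=[0,-0.005,0.05,0.005,0,0,-0.005,0.05,0.005,0])

```text
clock: 13.1
eef_pos: [0.5755, 0.0558, 0.038]
tool_rot: [0.996, -0.08, 0.011, -0.036]
ft_force: [4.3, 10.9, -0.5]
grip_width: 0.0003
```

Request:
play_rows(deltas=[0,-0.005,0.05,0.005,0,0,-0.005,0.05,0.005,0])

```text
clock: 13.35
eef_pos: [0.5754, 0.0558, 0.0381]
tool_rot: [0.996, -0.078, 0.012, -0.042]
ft_force: [4.9, 10.4, 0.3]
grip_width: -0.0004
```

The press held steady at about 11.5–12 N for roughly 0.9 s. Now I'll back straight off and clear the view.

Request:
play_rows(deltas=[0,0,-0.1,0,0,0,0,-0.2,0,0,0,0,-0.3,0,0,0,0,0,-0.8,0,0,0,0,-0.8,0,0,0,0,-0.8,0,0,0,-0.8,-0.2,0,0,0,-0.8,-0.2,0,0,0,-0.8,-0.2,0,0,0,-0.8,-0.2,0,0,0,-0.8,0,0])

```text
clock: 14.72
eef_pos: [0.6081, 0.32, 0.2529]
tool_rot: [0.996, -0.082, 0.003, -0.035]
ft_force: [1.4, 0.7, 0.8]
grip_width: -0.0
```

Run:
```python
from workcell import bot, vision
import cv2,numpy as np
print(bot.get_obs()["eef_pos"])
c=vision.camera("top"); np.savez("top4.npz",**c); cv2.imwrite("pics/top4.png",cv2.resize(c["color"][145:265,280:400],(600,600),interpolation=2))
```

```text
[0.60814651 0.32002288 0.25289726]
```

View pics/top4.png

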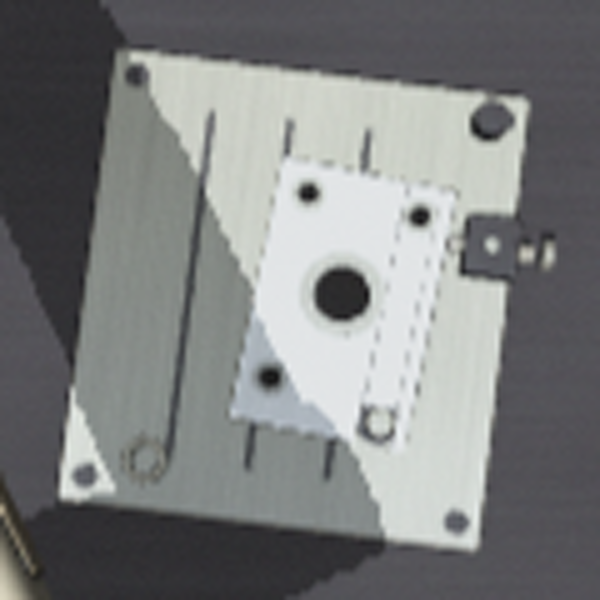

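Top view: plate corners at about (285,155), (458,190), (402,450) and (232,416). The long edge is at the screw tip (452,244), the peg (379,423) is in the slot, and bush and gauge look unmoved. Now the numbers.

Run:
```python
import numpy as np
from h import *
f=lambda L:np.array(L)/5+[279.6,144.6]
peg=np.array([.4415,-.0137])
def fit(c,L):
    pc=ray(c,f(L),.042)[:,:2]; M=np.array([[136,82],[136,-18],[-14,-18],[-14,82]])/1e3
    A=pc-pc.mean(0);Bm=M-M.mean(0); a=np.arctan2((Bm[:,0]*A[:,1]-Bm[:,1]*A[:,0]).sum(),(Bm*A).sum())
    R=np.array([[np.cos(a),-np.sin(a)],[np.sin(a),np.cos(a)]]); O=pc.mean(0)-R@M.mean(0)
    print(a, "size",np.linalg.norm(np.diff(pc,axis=0),axis=1),"peg in plate mm",R.T@(peg-O)*1e3); return O,R
c=dict(np.load("top4.npz"))
O,R=fit(c,[(285,155),(458,190),(402,450),(232,416)])
t=ray(c,f([(448,244)]),.037)[0,:2]; print("tip in plate",R.T@(t-O)*1e3)
fit(dict(np.load("top.npz")),[(157,212),(322,160),(407,408),(242,471)])
c0=dict(np.load("top.npz"))
h0=ray(c0,f([(276,306),(196,236),(303,200),(255,414)]),.042)[:,:2]
h1=ray(c,f([(342,294),(308,192),(420,216),(269,377)]),.042)[:,:2]
print("hole-peg dists",np.linalg.norm(h1-peg,axis=1))
# expected peg position in holes' frame: rigid map before->after
A=h0-h0.mean(0)
for H in (h1,): print(np.linalg.norm(np.diff(h0,axis=0),axis=1),np.linalg.norm(np.diff(H,axis=0),axis=1))
print((R.T@(h1-O).T).T*1e3)
```

```text
-0.1903432274696627 size [0.09935674 0.14955627 0.0966483 ] peg in plate mm [-1.23126437 -0.50729998]
tip in plate [105.60571216 -18.75595186]
0.3416695656969611 size [0.09747352 0.147339   0.09858456] peg in plate mm [-14.9883317    0.58109546]
hole-peg dists [0.07494672 0.13554902 0.11853406 0.06646089]
[0.05977036 0.06353613 0.12330199] [0.06063214 0.06440061 0.12422695]
[[6.51986156e+01 3.41925883e+01]
 [1.17708522e+02 6.45070434e+01]
 [1.17301201e+02 1.07723498e-01]
 [1.12325703e+01 6.47744146e+01]]
```

The fit puts the peg within about 1 mm of the slot bottom, with the tip on the edge at x 105.6. That is within measurement error. To settle whether the slot still bears on the peg, I'll feel it with a light push on the far short edge, in line with the peg.

Request:
play_rows(deltas=[0,0.1,0.73,0,0,0,0.1,0.73,0,0,0,0.1,0.73,0,0,0,0.1,0.73,0,0,0,0.1,0.73,0,0,0,0.1,0.73,0,0,0,0.1,0.73,0,0,0,0.1,0.73,0,0,0,0,0,0,0,0,0,0,0.9,0,0,0,0,0.9,0])

```text
clock: 16.15
eef_pos: [0.5999, -0.0185, 0.1141]
tool_rot: [0.997, -0.074, 0.002, -0.033]
ft_force: [0.1, 0.8, -0.2]
grip_width: 0.0001
```

```bash
python3 pf.py
```

```text
tool yaw -0.148 z 0.1141 r,ang from peg 0.1584 -0.03
tool-frame pos rel peg x,-y: [157.4  18.5] force along tool x,y -0.0 -0.8
```

Request:
play_rows(deltas=[0,0.06,0.35,0,1.8,0,0,0,0,0,0,0,0,0.6,0,0,0,0,0,0,0,0,0,0.5,0,0,0,0,0,0])

```text
clock: 16.9
eef_pos: [0.6048, -0.0333, 0.0528]
tool_rot: [0.996, -0.088, 0.004, -0.034]
ft_force: [-1.2, -0.3, -0.7]
grip_width: 0.0
```

```bash
python3 pf.py
```

```text
tool yaw -0.177 z 0.0528 r,ang from peg 0.1644 -0.119
tool-frame pos rel peg x,-y: [164.2   9.5] force along tool x,y -1.1 0.5
```

Request:
play_rows(deltas=[0,0,0,0.22,0,0,0,0,0,0,0,-0.16,0,0,0,0,-0.1,0,0,0,0,0,0,0,0])

```text
clock: 17.52
eef_pos: [0.5928, -0.0297, 0.0455]
tool_rot: [0.995, -0.088, 0.01, -0.034]
ft_force: [-0.4, -0.1, -0.7]
grip_width: -0.0001
```

```bash
python3 pf.py
```

```text
tool yaw -0.177 z 0.0455 r,ang from peg 0.1521 -0.105
tool-frame pos rel peg x,-y: [151.8  10.9] force along tool x,y -0.3 0.2
```

Request:
play_rows(deltas=[0,0,0,0.14,0,0,0,0,0,0,0,-0.05,0.02,0.0,0,0,0,0,0,0])

```text
clock: 18.02
eef_pos: [0.5896, -0.0299, 0.0362]
tool_rot: [0.995, -0.088, 0.009, -0.034]
ft_force: [-0.5, 0.9, 0.0]
grip_width: 0.0
```

```bash
python3 pf.py
```

```text
tool yaw -0.177 z 0.0362 r,ang from peg 0.149 -0.109
tool-frame pos rel peg x,-y: [148.6  10.2] force along tool x,y -0.6 -0.8
```

Request:
play_rows(deltas=[0,-0.03,0.01,0,0,0,-0.03,0,0,0])

```text
clock: 18.27
eef_pos: [0.5861, -0.0299, 0.0362]
tool_rot: [0.995, -0.088, 0.01, -0.034]
ft_force: [-0.2, -0.6, 0.0]
grip_width: -0.0002
```

Request:
play_rows(deltas=[0,-0.02,0,0,0,0,-0.02,0,0,0])

```text
clock: 18.52
eef_pos: [0.584, -0.0295, 0.0364]
tool_rot: [0.995, -0.088, 0.01, -0.034]
ft_force: [2.2, -0.4, -1.8]
grip_width: -0.0
```

```bash
python3 pf.py
```

```text
tool yaw -0.177 z 0.0364 r,ang from peg 0.1433 -0.11
tool-frame pos rel peg x,-y: [143.    9.6] force along tool x,y 2.3 0.0
```

Request:
play_rows(deltas=[0,-0.02,0,0,0,0,-0.02,0,0,0])

```text
clock: 18.77
eef_pos: [0.5839, -0.0293, 0.0369]
tool_rot: [0.995, -0.088, 0.013, -0.034]
ft_force: [4.7, -0.5, -2.5]
grip_width: -0.0
```

Request:
play_rows(deltas=[0,-0.02,0,0,0,0,-0.02,0,0,0])

```text
clock: 19.02
eef_pos: [0.5838, -0.0293, 0.0376]
tool_rot: [0.995, -0.088, 0.015, -0.034]
ft_force: [5.8, -0.6, -1.4]
grip_width: -0.0001
```

```bash
python3 pf.py
```

```text
tool yaw -0.177 z 0.0376 r,ang from peg 0.1432 -0.109
tool-frame pos rel peg x,-y: [142.8   9.7] force along tool x,y 5.8 -0.4
```

It was blocked at once (142.8 mm, same as when first bottomed, 5.8 N), so the slot bears on the peg. I'll retreat and compare images.

Request:
play_rows(deltas=[0,0.15,0,0,0,0,0.1,0,0,0,0,0,0,-0.8,0,0,0,0,-0.8,0,0,0,0,-0.8,0,0,0,0,-0.8,0,0,0,-0.8,0,0,0,0,-0.8,0,0,0,0,-0.8,0,0,0,0,-0.8,0,0,0,0,-0.8,0,0,0,0,-0.8,0,0])

```text
clock: 20.52
eef_pos: [0.6389, 0.2414, 0.2518]
tool_rot: [0.995, -0.093, 0.002, -0.033]
ft_force: [0.2, 0.1, -0.4]
grip_width: -0.0002
```

Request:
play_rows(deltas=[0,0,-0.8,0,0,0,0,-0.8,0,0,0,0,0,0,0])

```text
clock: 20.9
eef_pos: [0.6546, 0.3422, 0.2544]
tool_rot: [0.995, -0.091, -0.001, -0.031]
ft_force: [0.1, -1.6, -0.1]
grip_width: -0.0001
```

Run:
```python
from workcell import bot, vision
import cv2,numpy as np
print(bot.get_obs()["eef_pos"])
a=np.load("top4.npz")["color"]
c=vision.camera("top"); np.savez("top5.npz",**c); b=c["color"]
cv2.imwrite("pics/top5.png",cv2.resize(np.hstack([a[150:250,290:390],b[150:250,290:390]]),(800,400),interpolation=2))
def holes(im):
    g=cv2.cvtColor(im,cv2.COLOR_BGR2GRAY); out=[]
    for p in((342,294),(308,192),(420,216)):
        u,v=(np.array(p)/5+[279.6,144.6]).round().astype(int); w=255-g[v-7:v+8,u-7:u+8].astype(float); w[w<80]=0
        yy,xx=np.mgrid[-7:8,-7:8]; out.append([u+(w*xx).sum()/w.sum(),v+(w*yy).sum()/w.sum()])
    return np.array(out)
print(holes(a).round(2).tolist(),holes(b).round(2).tolist())
```

```text
[0.65461875 0.34215382 0.25441318]
[[347.9, 203.33], [340.86, 182.71], [364.79, 188.62]] [[347.83, 203.35], [341.05, 182.92], [364.81, 188.79]]
```

View pics/top5.png

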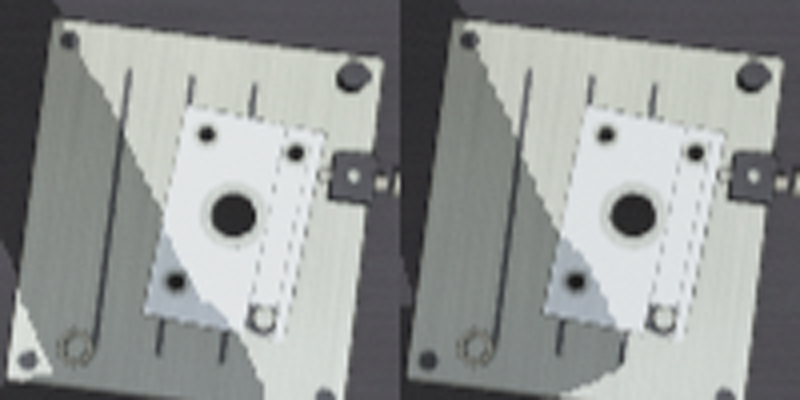

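```bash
python3 -c "
from workcell import ticket
print(ticket.job_done())"
```

```text
the job is handed in; nothing more can be done
None
```

The plate is on the peg and against the stop screw, and the job is handed in. It took about 21 s of robot time.

**What I did:**
- **Slide:** I pushed the far short edge with the shut fingers until the slot bottom stopped on the peg, where the push read about 7 N.
- **Turn and press:** I pushed the long edge near the corner, turning the plate clockwise until it met the screw at about −0.08 rad to the bed. I then held about 11.5–12 N for about 0.9 s.
- **Highest reading:** about 12 N at the ends of the moves. Force between those readings was not seen.

**Last checks:**
- **Screw:** in the picture after the press, the tip lay within 1 mm of the long edge, at plate x 105.6.
- **Peg:** the same picture put the peg 1.2 mm short of the slot bottom, about the measuring error. I tested this with a light push of about 6 N on the far short edge, in line with the peg. The plate stopped at once at the depth felt when it first bottomed (142.8 mm against 142.6).
- **After the peg test:** the holes had shifted about 0.2 px (up to about 0.5 mm) towards the peg. So the test push may have closed a small gap.
- **Not re-tested:** I did not press against the screw again after that push. The last picture shows the edge still at the tip.
- **Other things:** the bush and gauge look unmoved in the pictures. I did not measure the bottle, jar, housing, wrench or driver afterwards; the arm passed above them. The gripper was clear of everything at hand-in.

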